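# Compare two spring gauges at their set marks

## Task

Compare the two spring gauges on the bench at their set marks. First load the pan scale with whichever of the two knobbed weights (one or both) brings the pan's pointer between the two lips of the clip on its upright ruler, and leave it standing freely there. Then grip the upright handle of the tube gauge, draw its rod out against the spring until the rod's pointer is in line with the clip on its ruler, and finish still holding it there; do not shift either clip or disturb the bottles and dish nearby.

Things in the scene. Friction and masses are not known exactly. Their poses are not given: they have to be found in the camera images.
- pan_scale: Pan scale, fixed to the bench: dark base plate 130 x 182 x 10 mm with a grey housing 110 x 116 mm, 49 mm high, a round steel pan above it, and at the left of the pan an upright aluminium ruler 18 mm wide, 118 mm high. Origin: on the bench, under the pan's centre. +y points from the pan to the ruler (94 mm from the pan's centre), +z up.
- scale_pan (a joint): Sinking of the sprung pan in m: 0 = empty, grows as the pan goes down; about 10 mm per 100 g of load (98 N/m), travel to 42 mm.
- pan_floor (a point): Centre of the upper face of the pan's floor (pan: 110 mm outside diameter, flat floor of 94 mm across, rim 7 mm above the floor). 106 mm above the bench with the pan empty. Axes as those of the pan scale.
- pan_pointer (a point): Tip of the pan's pointer, a thin dark blade 2 mm thick at the left (+y) side of the pan, 81 mm from the pan's centre; moves up and down with the pan.
- pan_window (a point): Middle of the window of the black clip on the upright ruler: the clip has two level lips, 14 mm clear apart (7 mm above and below this point), reaching toward the pan's pointer. The pan is on its mark when the pointer tip is between the lips, that is within 6 mm in height of this point.
- pan_mark (a joint): Where the clip stands on the upright ruler: the sinking of the pan in m at which the pointer is in the middle of the clip's window (8 to 32 mm). Set beforehand; must stay.
- weight_small_knob (a point): Small steel weight, 100 g: upright cylinder 31 mm across and 18 mm high, with a round knob on top 16 mm across and 14 mm tall, 43 mm high in all. This point is the knob's centre, 35 mm above the underside. Loose on the bench.
- weight_large_knob (a point): Large steel weight, 200 g: upright cylinder 39 mm across and 22 mm high, with a round knob on top 16 mm across and 14 mm tall, 47 mm high in all. This point is the knob's centre, 39 mm above the underside. Loose on the bench.
- tube_gauge: Tube gauge, fixed to the bench: dark base plate 270 x 100 x 8 mm carrying a grey tube 37 mm across, lying level 52 mm above the bench, out of whose mouth comes a sprung steel rod. Origin: on the bench, under the tube, 32 mm behind the tube's mouth. The rod is drawn out toward -x of this frame (roughly toward the robot); +z up. A flat ruler runs beside the rod on its +y side, 41 mm from the rod's axis.
- gauge_rod (a joint): How far the rod is drawn out in m: 0 = at rest, stop at 85 mm. The spring pulls it back with 2 N at rest plus 0.12 N per mm.
- handle_grip (a point): Point to grip on the rod's upright black handle, a bar 14 mm (along the rod) x 22 mm (across) with rounded edges, standing at the rod's free end; its top is 120 mm above the bench, this point is on its middle 102 mm above the bench. The part of the handle above 65 mm is free of other parts all round. 46 mm from the tube's mouth at rest.
- rod_pointer (a point): Tip of the rod's pointer, a small steel bar 3 mm thick that sticks out sideways (+y of the gauge) from the handle's foot to 30 mm from the rod's axis, 52 mm above the bench; moves with the rod.
- length_mark_tip (a point): Tip of the black clip on the gauge's ruler, a 3 mm thin bar that points at the rod's path from the side (clip about 14 mm long, its top 55 mm above the bench). The rod is at its mark when its pointer is in line with this tip along the gauge's x, within 4 mm.
- length_mark (a joint): Where the clip stands on the gauge's ruler: the extension of the rod in m at which pointer and clip are in line (25 to 60 mm). Set beforehand; must stay.
- dropper_bottle: Bystander: small white dropper bottle with a screw cap, 26 mm across, 70 mm high, origin at its underside.
- blue_cap_bottle: Bystander: white bottle with a wide screw cap, 54 mm across, 100 mm high, origin at its underside.
- dish: Bystander: flat round dish, 59 mm across, 13 mm high, origin at its underside.
There are look-alikes about, which are no part of the job. What is shaped like the part that bears weight_large_knob but blue, orange or yellow is not meant.

How it is judged (in metres and radians):
On the way:
1. the pan stands still on its own, loaded with the weights, its pointer between the lips of its clip (z of pan_pointer in the frame of pan_window between -0.006 and 0.006 m and contact force between each of the arm, the fingers and scale_pan below 0.1 N and contact force between each of the arm, the fingers and weight_small below 0.1 N and contact force between each of the arm, the fingers and weight_large below 0.1 N and velocity of joint scale_pan between -0.01 and 0.01 m/s), for 0.4 s.
At the end, for the whole second after the job is handed in: The pan, loaded and untouched by the robot, rests with its pointer within 6 mm in height of the middle of its clip's window (between the lips), and the fingers still hold the tube gauge's rod drawn out and still, its pointer within 4 mm of the clip on its ruler (all of step 1 and x of rod_pointer in the frame of length_mark_tip between -0.004 and 0.004 m and contact force between the fingers and gauge_rod above 2 N and velocity of joint gauge_rod between -0.01 and 0.01 m/s and value of joint gauge_rod above 0.015 m); the arm keeps its last pose, push and grip.
It fails at once if a clip is shifted on its ruler (more than 5 mm) (distance of any of pan_window, length_mark_tip from where it was at the start of the episode above 0.005 m).
It fails at once if a bottle or the dish is pushed (more than 30 mm) or tipped over (distance of any of dropper_bottle, blue_cap_bottle, dish from where it was at the start of the episode above 0.03 m or angle between any of dropper_bottle, blue_cap_bottle, dish's own z axis and vertical above 0.5 rad).
It also fails if it takes over 64 s, if anything falls off the work surface, if the arm or the gripper's body presses on something with over 40 N, if the wrist force passes 120 N, or if a joint passes its speed limit or range.

## Robot

A 6-joint arm with a two-finger parallel gripper is mounted at the origin on a cart in front of the work surface, level with it; the furniture and walls round the work are solid. World frame = base frame: x ahead of the robot, y to its left, z up, the work surface at z = 0. Lengths are in mm, angles in rad, forces in N, time in s.
With the tool pointing down it reaches from about 300 to 1000 mm from the base axis. Payload 5.1 kg.
Tool frame: the origin (TCP) lies at the centre of the arm's flange, where the gripper is bolted on; the fingertips stand robot.tip_extent ahead of it and the grasp point (between the pads) lies 171 mm ahead of it (robot.tip_extent is the distance from the TCP to the fingertips, in mm); z points along the fingers, y is the direction in which the jaws open and shut (so a half turn about z gives the same grasp; the last joint's range is limited). The gripper opens to 95 mm and grips with 3 to 60 N. Pads are 20 mm wide; open, the fingers measure 119 mm over their backs; the gripper's body (75 mm by 180 mm) begins 59 mm behind the grasp point.
Start: joints at [1.028, 0.124, 1.65, -0, 1.367, -0.083], TCP at [288.468, 582.471, 404.756] pointing down, gripper open.
Joint ranges: [-2.61, 2.61], [-1.02, 2.33], [0.03, 2.71], [-1.35, 4.49], [0.32, 2.68], [-2.91, 2.91]. Speed limits (rad/s): [2.57, 2.57, 3.14, 3.14, 3.14, 3.14].

## Interface

Orientations are given as a unit quaternion [x, y, z, w].
In Python, from rig import robot gives the robot as it stands.
- The arm moves only by the tool step_arm, never from a script. Its argument "targets" is a list of rows, each a list of 3 entries, a list of its own where there are three numbers: the turn, a rotation vector about the tool's x, y, z in rad, then the shift along the tool's x, y, z in mm, then the finger opening in mm, from 0 to 95.1. In form: [[[rx, ry, rz], [tx, ty, tz], grip], ...]. A call has exactly 5 rows; each row is the pose to reach, as a shift and turn from the pose commanded when the call began, along the tool's axes at that moment; what a row does not reach only later rows make up. A row lasts 1/10 s, in which the tool goes at most 50 mm and 8.59 degrees, less where a joint would pass 70% of its speed; a pose out of reach is approached as far as the arm can. A call with a gripper value outside its range is refused whole. The fingers move at their own pace and stop on an object; "grip_force" is the grip in N (left out, the last holds). Time passes only in rows, so rows that repeat a pose let the fingers close, or fill a call up. It gives the time, the measured TCP pose, the force and the opening at its end, in the units of the state.
- robot.sense(): the state, without advancing time (a new reading comes with each control period).
- robot.read_camera(name): name is "scene" or "top" or "wrist"; returns (picture, depth): 480x640x3 uint8, red, green, blue; 480x640 float32, mm along the optical axis (not along the pixel's ray), 0 where there is no reading.
- robot.get_calibration(name): a dict with "camera_matrix" (3x3 intrinsics, pixels), "T" (4x4, takes a point from camera to world coordinates). Camera axes: x right, y up, looking along -z (the intrinsics and any distortion apply to the point x, -y, -z); pixel columns grow to the right and rows downward; lengths in mm; the calibration is good to about 2 mm. A picture is of the moment at which its call begins: read the wrist's pose just before it. get_calibration takes no time and is no camera call; for the wrist camera it gives the pose at the moment of the call.
- robot.hand_in(): hands the job in, once; it reports no verdict.
The state is a dict: "clock": time; "q": joint angles; "qd": joint speeds; "effort": joint torques, N m; "tcp_pos": TCP position; "tcp_rot": TCP orientation; "wrist_force": force on the tool from outside, world axes, zero at the start; "torque": the same for the moment, N m; "finger_gap": opening from 0.0 (shut) to 1.0 (fully open).
Only numpy, scipy, OpenCV 4.12 (cv2) and the standard library are available. Lean on these libraries where they do the work, as an engineer would, in place of code of your own. Each camera call takes 0.05 s, during which the arm holds its last target. There are 200 camera calls.

## Working session

There is one attempt and no reset: what is moved stays moved. The work goes in short steps, Python scripts to look and compute and a tool call to move; the robot and the scene stay as the last step left them, time stands still between calls to the robot, and variables do not carry over. Pictures are saved under pics/ and viewed, about 8 in all and at most 12, crops included, and the job is handed in when it is done.

Besides the shell and the picture viewer there is one more tool, called as a command line: name --argument value ..., lists and objects as JSON in quotes. step_arm: Moves the arm, as the interface text tells. Its arguments: {"type":"object","properties":{"targets":{"type":"array"},"grip_force":{"type":"number"}},"required":["targets"]}

```bash
ls; mkdir -p pics; cat > h.py <<'E'
import numpy as np, cv2
from rig import robot
def grab(name,tag=None):
    T=robot.get_calibration(name)
    im,d=robot.read_camera(name)
    np.savez(f'{tag or name}.npz',im=im,d=d,K=np.array(T['camera_matrix']),T=np.array(T['T']))
    return im,d
def load(tag):
    z=np.load(f'{tag}.npz'); return z['im'],z['d'],z['K'],z['T']
def ray(tag,u,v):
    im,d,K,T=load(tag)
    r=np.array([(u-K[0,2])/K[0,0],-(v-K[1,2])/K[1,1],-1.0])
    return T[:3,3],T[:3,:3]@r
def px(tag,u,v,w=1):
    "world point from depth (median over window)"
    d=load(tag)[1]; p=d[v-w:v+w+1,u-w:u+w+1]; p=p[p>0]
    o,r=ray(tag,u,v); return o+r*np.median(p) if len(p) else None
def pz(tag,u,v,z):
    o,r=ray(tag,u,v); return o+r*(z-o[2])/r[2]
def tri(t1,p1,t2,p2):
    o1,r1=ray(t1,*p1); o2,r2=ray(t2,*p2)
    s=np.linalg.lstsq(np.c_[r1,-r2],o2-o1,rcond=None)[0]
    a,b=o1+s[0]*r1,o2+s[1]*r2
    return (a+b)/2,np.linalg.norm(a-b)
def proj(tag,P):
    im,d,K,T=load(tag); p=T[:3,:3].T@(np.array(P)-T[:3,3]); return K[0,2]+K[0,0]*p[0]/-p[2],K[1,2]+K[1,1]*-p[1]/-p[2]
def save(tag,out,crop=None,s=1):
    im=load(tag)[0]
    if crop: im=im[crop[1]:crop[3],crop[0]:crop[2]]
    cv2.imwrite(f'pics/{out}.png',cv2.resize(im[:,:,::-1],None,fx=s,fy=s,interpolation=cv2.INTER_CUBIC))
E
python3 - <<'E'
from h import *
np.set_printoptions(precision=3,suppress=True)
print(robot.tip_extent, robot.sense())
for n in('scene','top'):
    grab(n); save(n,n+'0'); c=robot.get_calibration(n); print(c)
E
```

```text
pics
190.1 {'clock': 0.0, 'q': array([ 1.028,  0.124,  1.652,  0.   ,  1.367, -0.083]), 'qd': array([ 0.   , -0.   ,  0.001,  0.002, -0.001,  0.001]), 'effort': array([  0.   , -41.76 , -35.994,   0.078,   0.049,  -0.   ]), 'tcp_pos': array([288.35 , 582.266, 403.507]), 'tcp_rot': array([ 0.228,  0.974, -0.001, -0.   ]), 'wrist_force': array([ 0.583,  0.731, -0.033]), 'torque': array([ 0.024,  0.084, -0.008]), 'finger_gap': 0.9990693856066887}
{'camera_matrix': array([[585.508,   0.   , 323.953],
       [  0.   , 585.508, 239.933],
       [  0.   ,   0.   ,   1.   ]]), 'T': array([[ -0.901,   0.318,  -0.294, 205.756],
       [ -0.433,  -0.648,   0.627, 705.062],
       [  0.009,   0.692,   0.722, 967.903],
       [  0.   ,   0.   ,   0.   ,   1.   ]])}
{'camera_matrix': array([[581.553,   0.   , 326.71 ],
       [  0.   , 581.553, 249.63 ],
       [  0.   ,   0.   ,   1.   ]]), 'T': array([[  -0.009,    0.981,   -0.193,  249.787],
       [  -1.   ,   -0.007,    0.012,  -31.374],
       [   0.01 ,    0.194,    0.981, 1579.595],
       [   0.   ,    0.   ,    0.   ,    1.   ]])}
```

View pics/scene0.png

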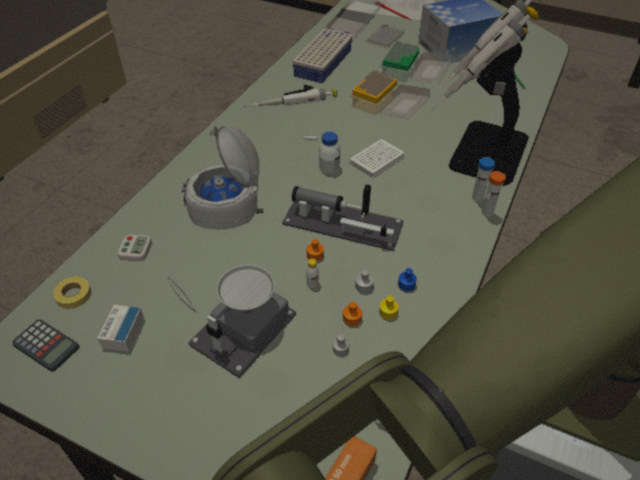

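View pics/top0.png

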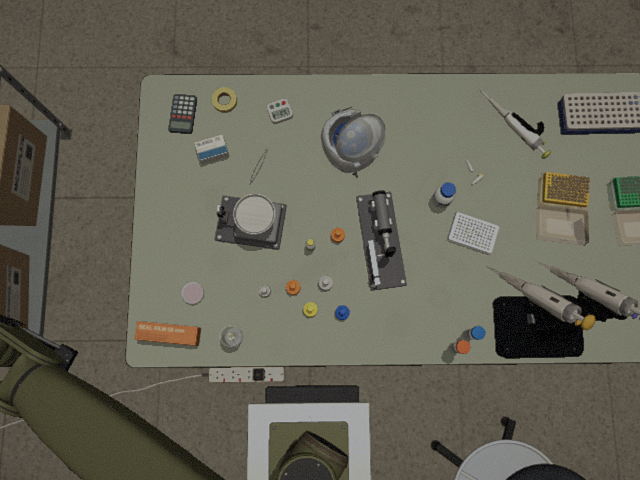

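The steel weights show at top (325,283) for the large and (265,291) for the small, which is scene (364,282) and (340,343). The same-shape decoys are orange at top (338,235) and (293,287), yellow at (311,310) and blue at (343,312). The pan is at top (254,214), the gauge at (380,235), the dropper bottle at (310,243), and the dish at (193,292). Next is a close crop as a check.

```bash
python3 - <<'E'
from h import *
np.set_printoptions(precision=1,suppress=True)
def c(tag,x0,y0,x1,y1,W,H):
    im=load(tag)[0][y0:y1,x0:x1]; return cv2.resize(im[:,:,::-1],(W,H),interpolation=cv2.INTER_CUBIC)
a=c('scene',185,260,305,375,400,383); b=c('scene',275,170,415,300,400,371)
d=c('top',210,180,310,305,0 or 320,400)
top=np.hstack([a[:371],b]); 
e=c('top',250,180,420,325,400,341)[:229]
cv2.imwrite('pics/mos.png',top)
for n,t,s in(('large',(325,283),(364,276)),('small',(265,291),(340,339)),('pan',(254,214),(246,288))):
    print(n,px('top',*t),px('scene',*s),tri('top',t,'scene',s))
for n,t in(('dish',(193,292)),('drop',(310,243)),('blue',(445,193)),('handle',(390,251)),('orange',(293,286)),('o2',(338,234))): print(n,px('top',*t))
E
```

```text
large [462.7 -44.8  40.2] [463.9 -43.1  40.4] (array([463.7, -44.7,  38.5]), np.float64(1.489322998908426))
small [442.9 115.2  37.2] [443.5 121.3  41.9] (array([444.6, 115.8,  33.2]), np.float64(2.3466401843514473))
pan [637.6 140.  102.5] [634.7 134.7 105.4] (array([633.7, 138.5, 110.9]), np.float64(3.3657298225194023))
dish [445.  311.9  11.8]
drop [565.6  -5.7  70.9]
blue [ 693.1 -365.    97.2]
handle [ 533.6 -211.7  116.5]
orange [455.1  40.4  41.7]
o2 [595.9 -81.2  42.3]
```

View pics/mos.png

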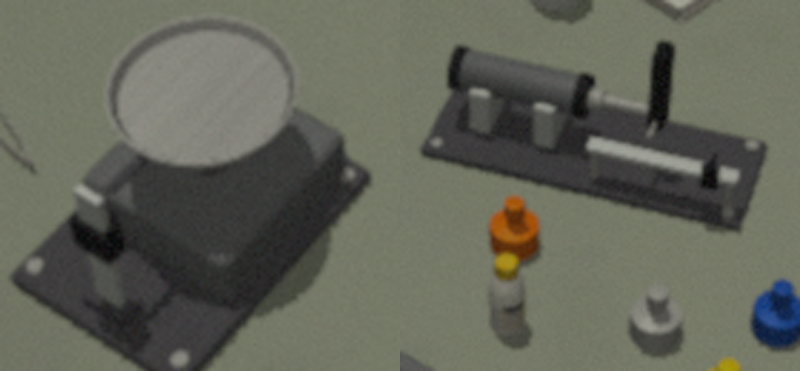

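The crop confirms a bare steel large weight at crop (655,315) beside the blue and orange decoys. The pan clip is at crop (98,237) and the gauge clip at (710,172), near the ruler's far end. I need the wrist camera's geometry to read both clips from close by.

```bash
python3 - <<'E'
from h import *
from scipy.spatial.transform import Rotation as R
np.set_printoptions(precision=3,suppress=True)
s=robot.sense(); c=robot.get_calibration('wrist'); Rt=R.from_quat(s['tcp_rot']).as_matrix(); T=np.array(c['T'])
print(c['camera_matrix']); print('R tool',Rt); print('cam in tool pos',Rt.T@(T[:3,3]-s['tcp_pos'])); print(Rt.T@T[:3,:3])
grab('wrist','w0'); print(proj('w0',[637,230,80]),proj('w0',[637,140,105]))
E
```

```text
[[344.046   0.    317.913]
 [  0.    344.046 239.615]
 [  0.      0.      1.   ]]
R tool [[-0.896  0.444 -0.001]
 [ 0.444  0.896 -0.002]
 [ 0.    -0.002 -1.   ]]
cam in tool pos [67.267 -0.318 20.993]
[[ 0.001  0.971  0.24 ]
 [ 1.    -0.    -0.001]
 [-0.     0.24  -0.971]]
(np.float64(187.2993782495435), np.float64(603.8255580821582)) (np.float64(114.60431706105788), np.float64(654.514234414398))
```

```bash
python3 - <<'E'
from h import *
np.set_printoptions(precision=0,suppress=True,linewidth=200)
d=load('w0')[1]; print(d[::30,::40])
E
```

```text
[[1042. 1042. 1042. 1041. 1045. 1042. 1039. 1034. 1040. 1040. 1041. 1041. 1040. 1040.  998.  894.]
 [1058. 1057. 1063. 1060. 1061. 1061. 1061. 1060. 1060. 1059. 1062. 1061. 1061. 1057. 1045.  915.]
 [1087. 1083. 1080. 1080. 1082. 1082. 1082. 1082. 1085. 1076. 1080. 1078. 1080. 1080.  566.  550.]
 [1104. 1104. 1102. 1106. 1100. 1101. 1099. 1099. 1101. 1101. 1102. 1102.  851.  988.  767.  559.]
 [ 625.  719. 1123. 1028. 1125. 1123. 1126. 1124. 1122. 1119. 1122. 1125. 1008.  829.  784.  573.]
 [ 598.  685.  799.  963. 1062. 1143. 1146. 1150. 1145. 1151. 1146. 1144. 1026.  899.  799.  585.]
 [ 571.  647.  756.  897. 1072. 1176. 1130. 1171. 1168. 1172. 1176. 1170. 1166.  981.  815.  617.]
 [ 547.  620.  721. 1024. 1099. 1157. 1195. 1108. 1190. 1196. 1195. 1195. 1195. 1072.  874.  831.]
 [ 608.  828. 1226. 1225. 1224.  395.  399. 1053. 1220. 1222. 1224. 1217. 1220. 1100. 1089.  994.]
 [1249. 1248. 1246.  437.  405.  405.  405. 1250. 1243. 1250. 1245. 1246. 1248. 1134.  983.  871.]
 [  81.   79.   78.   83.  415.  138.  414.  433. 1104. 1274. 1275.  138. 1270.   82.   77.   79.]
 [  76.    0.   76.   82.   83.   83.   81.   82.   83.   82.   82.   83.   83.   83.   75.   75.]
 [  66.   77.   76.   86.  107.  434.  433.  433.  483. 1322. 1336. 1336.  104.   82.   77.   77.]
 [  63.   63.   63.   63.   63.   63.   63.   64.   62.   62.   63.   63.   62.   62.   62.   62.]
 [  59.   57.   57.   56.   57.   56.   55.   54.   56.   54.   55.   59.   59.   59.   58.   58.]
 [  51.   50.    0.   51.   51.    0.    0.    0.    0.    0.    0.   61.  103.   84.   84.   84.]]
```

```bash
cat >> h.py <<'E'
from scipy.spatial.transform import Rotation as R
def Rz(yaw,tilt=0):
    "tool x heading yaw (deg), tool z down; tilt (deg) about tool y leans fingers toward -heading"
    a=np.radians(yaw); x=np.array([np.cos(a),np.sin(a),0]); z=np.array([0,0,-1.]); M=np.c_[x,np.cross(z,x),z]
    return M@R.from_euler('y',-tilt,degrees=True).as_matrix()
def want(pos,M,p0=None):
    s=robot.sense(); R0=R.from_quat(s['tcp_rot']).as_matrix(); p0=s['tcp_pos'] if p0 is None else p0
    rv=R.from_matrix(R0.T@M).as_rotvec(); sh=R0.T@(np.array(pos,float)-p0)
    print('rv',np.round(rv,3).tolist(),'shift',np.round(sh,1).tolist(),'t',s['clock'],'pos',np.round(s['tcp_pos'],1),'F',np.round(s['wrist_force'],1))
E
python3 - <<'E'
from h import *
print(Rz(90,35)); want([637,373,319],Rz(90,35),[288.468,582.471,404.756])
E
```

```text
[[ 5.01585965e-17  1.00000000e+00 -3.51214273e-17]
 [ 8.19152044e-01 -6.12323400e-17 -5.73576436e-01]
 [-5.73576436e-01  0.00000000e+00 -8.19152044e-01]]
rv [0.337, -0.545, 1.075] shift [-405.3, -32.9, 85.8] t 0.15 pos [288.4 582.3 403.8] F [ 0.   0.2 -0.3]
```

step_arm --targets '[[[0.337,-0.545,1.075],[-405,-33,86],95],[[0.337,-0.545,1.075],[-405,-33,86],95],[[0.337,-0.545,1.075],[-405,-33,86],95],[[0.337,-0.545,1.075],[-405,-33,86],95],[[0.337,-0.545,1.075],[-405,-33,86],95]]'

```text
clock: 0.65
tcp_pos: [499.4, 455.3, 352.3]
tcp_rot: [0.52, 0.833, -0.133, 0.134]
wrist_force: [-0.2, 0.3, 0.0]
finger_gap: 0.996
```

```bash
python3 - <<'E'
from h import *
want([637,373,319],Rz(90,35))
E
```

```text
rv [0.135, -0.217, 0.426] shift [-114.5, 92.1, 72.3] t 0.65 pos [499.4 455.3 352.3] F [-0.2  0.3  0. ]
```

step_arm --targets '[[[0.135,-0.217,0.426],[-114,92,72],95],[[0.135,-0.217,0.426],[-114,92,72],95],[[0.135,-0.217,0.426],[-114,92,72],95],[[0.135,-0.217,0.426],[-114,92,72],95],[[0.135,-0.217,0.426],[-114,92,72],95]]'

```text
clock: 1.15
tcp_pos: [637.0, 373.9, 317.3]
tcp_rot: [0.674, 0.676, -0.213, 0.211]
wrist_force: [0.1, 0.3, -0.3]
finger_gap: 1.0
```

```bash
python3 - <<'E'
from h import *
want([637,373,319],Rz(90,35))
grab('wrist','w1'); save('w1','w1'); print(proj('w1',[637,232,80]))
E
```

```text
rv [-0.002, -0.002, 0.004] shift [-1.7, -0.1, -0.9] t 1.15 pos [637.  373.9 317.3] F [ 0.1  0.3 -0.3]
(np.float64(319.02978851128614), np.float64(220.5117387687497))
```

View pics/w1.png

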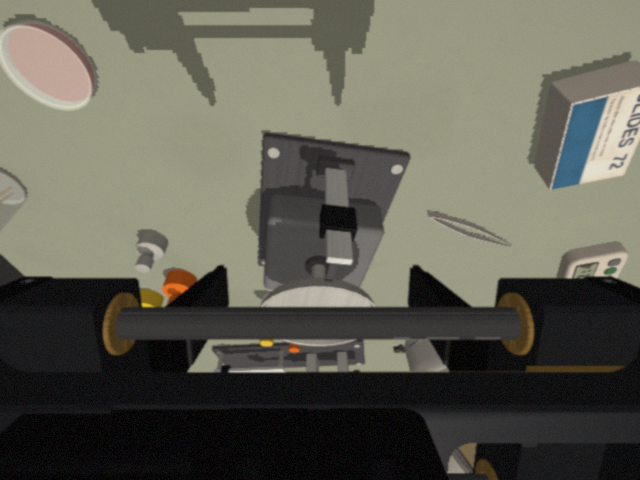

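```bash
python3 - <<'E'
from h import *
np.set_printoptions(precision=1,suppress=True)
save('w1','w1c',(260,130,400,300),4.5)
im,d=load('w1')[:2]
for v in list(range(195,272,4)): print(v,px('w1',337,v,1),im[v,337])
E
```

```text
195 [651.4 232.9  52.1] [116 115 108]
199 [651.3 232.8  56.8] [117 117 110]
203 [651.1 233.1  61.8] [118 116 109]
207 [650.6 237.2  70.6] [22 19 15]
211 [650.5 237.2  75. ] [22 20 21]
215 [650.3 237.1  79.2] [16 12 14]
219 [650.2 237.5  83.8] [15 18 14]
223 [650.  237.4  87.7] [18 15 14]
227 [649.9 236.8  91.2] [23 25 25]
231 [650.1 233.5  92. ] [100  99  91]
235 [650.  233.   95.5] [117 113 106]
239 [649.8 233.1  99.4] [123 120 112]
243 [649.7 233.4 103.4] [118 115 106]
247 [649.6 233.2 106.9] [116 116 108]
251 [649.5 233.3 110.6] [117 117 109]
255 [649.3 233.5 114.4] [118 117 109]
259 [649.3 232.3 116.9] [211 208 193]
263 [649.6 226.9 116.1] [156 153 146]
267 [656.1 130.4  47.7] [75 75 74]
271 [656.3 124.1  48.2] [76 73 71]
```

View pics/w1c.png

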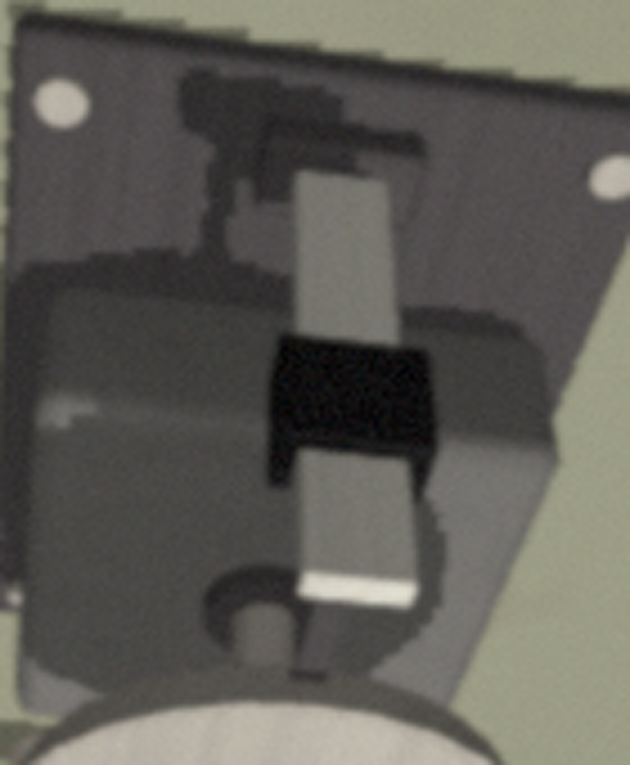

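The clip's body spans z ≈ 66.5–91.5 with the ruler at (650,233), so the window's middle is near z 79. The pointer is hidden behind the ruler from this side, so I'll look again from above and from the robot's side.

```bash
python3 - <<'E'
from h import *
want([580,150,340],Rz(90,0))
E
```

```text
rv [-0.002, 0.608, 0.005] shift [-196.9, -56.9, 110.7] t 1.2 pos [635.9 375.1 318.3] F [-1.   0.3  0.6]
```

step_arm --targets '[[[-0.002,0.608,0.005],[-197,-57,111],95],[[-0.002,0.608,0.005],[-197,-57,111],95],[[-0.002,0.608,0.005],[-197,-57,111],95],[[-0.002,0.608,0.005],[-197,-57,111],95],[[-0.002,0.608,0.005],[-197,-57,111],95]]'

```text
clock: 1.7
tcp_pos: [577.6, 148.9, 342.5]
tcp_rot: [0.706, 0.708, 0.003, 0.0]
wrist_force: [0.3, -0.5, 0.2]
finger_gap: 1.0
```

```bash
python3 - <<'E'
from h import *
grab('wrist','w2')
u,v=map(int,proj('w2',[648,220,95])); print(u,v)
save('w2','w2c',(max(u-70,0),max(v-60,0),u+70,v+60),5)
want([463.5,-44.7,300],Rz(90,0))
E
```

```text
426 149
rv [0.004, 0.001, -0.0] shift [-190.9, -113.9, 42.5] t 1.75 pos [577.3 146.2 342.8] F [ 0.6 -0.8  0. ]
```

View pics/w2c.png

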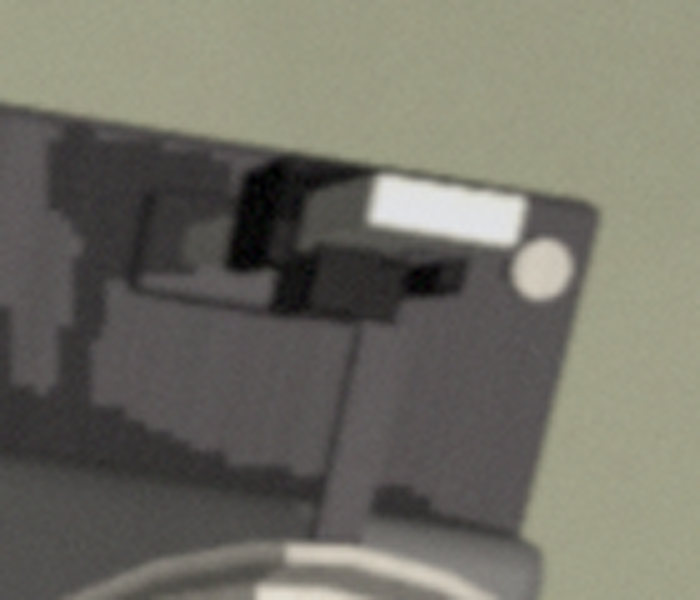

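```bash
python3 - <<'E'
from h import *
np.set_printoptions(precision=1,suppress=True)
for n,c in(('blade',(378,345)),('blade',(372,400)),('blade',(355,470)),('blade',(350,510)),('lip',(355,285)),('lip2',(350,270)),('ruler top',(445,210)),('panfloor',(350,640)),('rim',(290,552)),('base',(440,400))):
    u,v=356+c[0]//5,89+c[1]//5; print(n,u,v,px('w2',u,v,1))
E
```

```text
blade 431 158 [647.9 214.8 104.7]
blade 430 169 [647.5 208.2 105.5]
blade 427 183 [646.6 199.6 104.8]
blade 426 191 [646.1 194.7 105.6]
lip 427 146 [649.5 222.3  89.8]
lip2 426 143 [648.7 224.2  89.9]
ruler top 445 131 [650.7 229.9 117. ]
panfloor 426 217 [647.9 177.9 103.8]
rim 414 199 [637.1 190.4 111.9]
base 444 169 [691.4 204.8   9.2]
```

Blade top is z ≈ 105.2 and the clip's upper lip top ≈ 90, so the mark is about 26 mm. The large weight is needed either way, so I'll place it first and decide on the small one from what I measure. Going above the large weight for a close look.

```bash
python3 - <<'E'
from h import *
want([463.5,-44.7,290],Rz(81,0))
E
```

```text
rv [0.004, 0.001, 0.157] shift [-190.8, -114.0, 52.5] t 1.75 pos [577.3 146.2 342.8] F [ 0.6 -0.8  0. ]
```

step_arm --targets '[[[0.004,0.001,0.157],[-191,-114,0],70],[[0.004,0.001,0.157],[-191,-114,0],70],[[0.004,0.001,0.157],[-191,-114,0],70],[[0.004,0.001,0.157],[-191,-114,52],60],[[0.004,0.001,0.157],[-191,-114,52],60]]'

```text
clock: 2.25
tcp_pos: [464.3, -40.7, 289.1]
tcp_rot: [0.759, 0.651, 0.001, 0.0]
wrist_force: [0.3, 0.0, -0.5]
finger_gap: 0.655
```

```bash
python3 - <<'E'
from h import *
grab('wrist','w3'); save('w3','w3')
print(proj('w3',[463.5,-44.7,47]))
want([463.5,-44.7,216],Rz(81,0))
E
```

```text
(np.float64(317.5276156323219), np.float64(263.4921328310958))
rv [-0.009, 0.001, 0.002] shift [-1.9, 3.1, 68.0] t 2.3 pos [461.4 -42.4 284.1] F [-1.6 -0.2 -3. ]
```

View pics/w3.png

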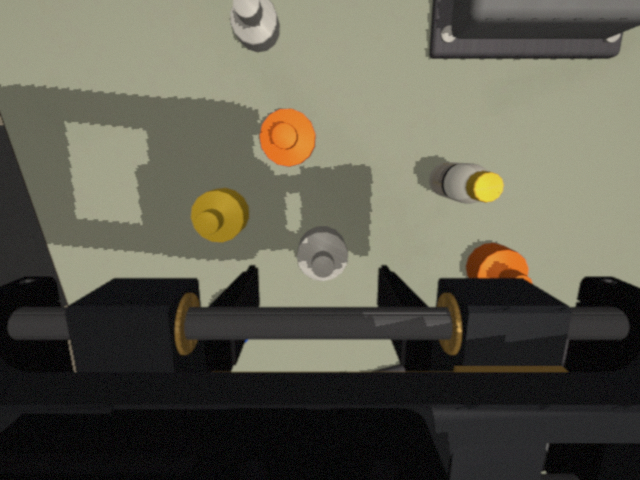

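Wrist view: the steel large weight's knob is at (322,264) between the jaws, 4 px off its prediction. The yellow decoy is at (215,215), orange ones at (287,135) and (498,265), and the dropper bottle at (470,185). I'll descend most of the way.

step_arm --targets '[[[-0.009,0.001,0.002],[-1,2,20],50],[[-0.009,0.001,0.002],[-1,2,40],45],[[-0.009,0.001,0.002],[-1,2,55],45],[[-0.009,0.001,0.002],[-1,2,55],45],[[-0.009,0.001,0.002],[-1,2,55],45]]'

```text
clock: 2.8
tcp_pos: [467.6, -41.0, 234.3]
tcp_rot: [0.76, 0.65, 0.003, 0.002]
wrist_force: [1.5, 0.3, 0.8]
finger_gap: 0.472
```

```bash
python3 - <<'E'
from h import *
np.set_printoptions(precision=1,suppress=True)
print(px('w3',322,262,2),tri('w3',(322,264),'top',(325,283)))
want([463.5,-44.7,216],Rz(81,0))
E
```

```text
[466.6 -44.5  45.7] (array([464.4, -45.8,  42.4]), np.float64(4.420382667588644))
rv [0.007, -0.002, 0.001] shift [-4.3, -3.6, 18.2] t 2.8 pos [467.6 -41.  234.3] F [1.5 0.3 0.8]
```

step_arm --targets '[[[0,0,0],[-3.5,-2,8],45],[[0,0,0],[-3.5,-2,18],45],[[0,0,0],[-3.5,-2,18],45],[[0,0,0],[-3.5,-2,18],10],[[0,0,0],[-3.5,-2,18],10]]' --grip_force 15

```text
clock: 3.3
tcp_pos: [465.3, -45.4, 215.8]
tcp_rot: [0.761, 0.649, 0.003, 0.002]
wrist_force: [0.4, -0.0, 0.1]
finger_gap: 0.361
```

step_arm --targets '[[[0,0,0],[0,0,0],10],[[0,0,0],[0,0,0],10],[[0,0,0],[0,0,0],10],[[0,0,0],[0,0,-20],10],[[0,0,0],[0,0,-40],10]]'

```text
clock: 3.8
tcp_pos: [464.2, -45.2, 254.8]
tcp_rot: [0.761, 0.649, 0.002, 0.001]
wrist_force: [0.5, -0.0, -1.6]
finger_gap: 0.158
```

```bash
python3 - <<'E'
from h import *
want([632,121,365],Rz(81,0))
print(robot.sense()['finger_gap']*95.1)
E
```

```text
rv [0.004, -0.002, -0.002] shift [190.9, 139.8, -109.3] t 3.8 pos [464.2 -45.2 254.8] F [ 0.5 -0.  -1.6]
15.005687422776196
```

step_arm --targets '[[[0,0,0],[0,0,-50],10],[[0,0,0],[10,8,-100],10],[[0,0,0],[50,37,-109],10],[[0,0,0],[90,66,-109],10],[[0,0,0],[130,95,-109],10]]'

```text
clock: 4.3
tcp_pos: [579.5, 69.1, 366.4]
tcp_rot: [0.761, 0.649, 0.004, 0.003]
wrist_force: [0.4, -0.5, -2.2]
finger_gap: 0.162
```

```bash
python3 - <<'E'
from h import *
want([632,121,365],Rz(81,0))
E
```

```text
rv [0.008, -0.002, -0.002] shift [59.5, 43.6, 1.9] t 4.3 pos [579.5  69.1 366.4] F [ 0.4 -0.5 -2.2]
```

step_arm --targets '[[[0.006,0,0],[30,22,0],10],[[0.006,0,0],[59,43,0],10],[[0.006,0,0],[59,43,15],10],[[0.006,0,0],[59,43,25],10],[[0.006,0,0],[59,43,30],10]]'

```text
clock: 4.8
tcp_pos: [629.3, 118.8, 332.9]
tcp_rot: [0.761, 0.649, -0.001, -0.002]
wrist_force: [-0.1, -0.4, -2.5]
finger_gap: 0.163
```

```bash
python3 - <<'E'
from h import *
want([632,121,304],Rz(81,0))
E
```

```text
rv [-0.004, -0.0, -0.002] shift [2.6, 2.4, 28.9] t 4.8 pos [629.3 118.8 332.9] F [-0.1 -0.4 -2.5]
```

step_arm --targets '[[[0,0,0],[1,1,8],10],[[0,0,0],[1,1,16],10],[[0,0,0],[1,1,23],10],[[0,0,0],[1,1,28],10],[[0,0,0],[1,1,28],10]]'

```text
clock: 5.3
tcp_pos: [631.5, 120.0, 307.3]
tcp_rot: [0.761, 0.649, 0.001, -0.0]
wrist_force: [-0.3, -0.2, -0.8]
finger_gap: 0.161
```

```bash
python3 - <<'E'
from h import *
want([632,121,304],Rz(81,0))
E
```

```text
rv [0.0, -0.001, -0.002] shift [1.1, 0.3, 3.3] t 5.3 pos [631.5 120.  307.3] F [-0.3 -0.2 -0.8]
```

step_arm --targets '[[[0,0,0],[0,0,5],10],[[0,0,0],[0,0,5],10],[[0,0,0],[0,0,5],40],[[0,0,0],[0,0,5],40],[[0,0,0],[0,0,5],40]]'

```text
clock: 5.8
tcp_pos: [631.8, 120.4, 303.3]
tcp_rot: [0.761, 0.649, 0.001, -0.0]
wrist_force: [-0.2, -0.7, -0.0]
finger_gap: 0.356
```

step_arm --targets '[[[0,0,0],[0,0,-20],40],[[0,0,0],[0,0,-45],40],[[0,0,0],[-15,-10,-60],40],[[0,0,0],[-15,-45,-60],40],[[0,0,0],[-15,-45,-60],60]]'

```text
clock: 6.3
tcp_pos: [582.5, 112.7, 362.9]
tcp_rot: [0.761, 0.649, 0.001, -0.001]
wrist_force: [-0.1, -0.0, 0.1]
finger_gap: 0.463
```

```bash
python3 - <<'E'
from h import *
grab('wrist','w4')
u,v=map(int,proj('w4',[648,220,90])); print(u,v)
x0,y0=max(u-90,0),max(v-70,0); print(x0,y0)
save('w4','w4c',(x0,y0,x0+180,y0+140),4)
want([444,116,300],Rz(81,0))
E
```

```text
388 80
298 10
rv [0.001, -0.002, -0.001] shift [-18.8, -138.5, 62.8] t 6.35 pos [583.7 112.6 363. ] F [ 0.2 -0.4 -1. ]
```

View pics/w4c.png

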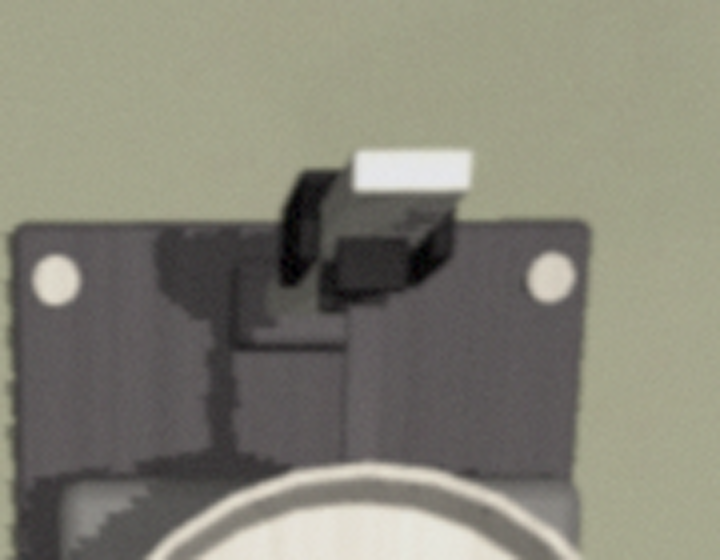

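```bash
python3 - <<'E'
from h import *
np.set_printoptions(precision=1,suppress=True)
for n,c in(('blade',(365,315)),('blade',(362,340)),('blade',(362,380)),('blade',(362,430)),('lip',(365,262)),('lip',(375,270)),('low?',(335,300)),('ruler top',(415,172)),('pan',(362,530)),('rim',(362,466))):
    u,v=298+c[0]//4,10+c[1]//4; print(n,u,v,px('w4',u,v,1))
E
```

```text
blade 389 88 [648.5 215.9  85.2]
blade 388 95 [647.5 211.6  84.5]
blade 388 105 [646.8 205.1  84.6]
blade 388 117 [645.8 197.1  84.9]
lip 389 75 [648.5 223.4  89.7]
lip 391 77 [649.7 222.   89.7]
low? 381 85 [645.7 220.6  72.9]
ruler top 401 53 [650.7 229.4 117.2]
pan 388 142 [644.2 180.2  83.7]
rim 388 126 [643.8 190.7  91.7]
```

```bash
python3 - <<'E'
from h import *
np.set_printoptions(precision=1,suppress=True,linewidth=180)
ey=np.array([.156,.988]); ex=np.array([.988,-.156])
for t in('w2','w4','w1'):
    im,d,K,T=load(t); v,u=np.mgrid[0:480,0:640]
    P=np.stack([(u-K[0,2])/K[0,0]*d,-(v-K[1,2])/K[1,1]*d,-d],-1)@T[:3,:3].T+T[:3,3]
    q=P[...,:2]-[635,140]; sx,sy=q@ex,q@ey
    dark=im.max(-1)<45
    m=(d>0)&dark&(abs(sx)<22)&(sy>76)&(sy<106)&(P[...,2]>55)&(P[...,2]<100)
    h,e=np.histogram(P[...,2][m],np.arange(60,96,1)); print(t,m.sum()); print(dict(zip(e[:-1].astype(int).tolist(),h.tolist())))
    for z in range(62,94,2):
        k=m&(abs(P[...,2]-z-1)<1)
        if k.sum()>3: print(z,k.sum(),'sx',np.percentile(sx[k],[5,50,95]),'sy',np.percentile(sy[k],[5,50,95]))
E
```

```text
w2 546
{60: 0, 61: 0, 62: 0, 63: 0, 64: 0, 65: 0, 66: 0, 67: 0, 68: 0, 69: 0, 70: 2, 71: 8, 72: 39, 73: 31, 74: 16, 75: 6, 76: 7, 77: 8, 78: 6, 79: 8, 80: 10, 81: 11, 82: 13, 83: 8, 84: 10, 85: 12, 86: 16, 87: 17, 88: 28, 89: 49, 90: 64, 91: 95, 92: 74, 93: 8, 94: 0}
70 10 sx [-12.1  -2.8  -1.2] sy [81.  84.1 93.9]
72 70 sx [-12.   -2.9   1.7] sy [80.3 84.  93.7]
74 22 sx [-12.2 -11.7   4.8] sy [80.6 89.3 96.5]
76 15 sx [-12.2 -11.9 -11.2] sy [84.6 88.5 95.3]
78 14 sx [-12.2 -11.9 -11.7] sy [85.9 91.3 96.4]
80 21 sx [-12.2 -11.8  10.6] sy [84.7 88.2 94.7]
82 21 sx [-12.1 -11.8  10.6] sy [84.7 88.9 96.5]
84 22 sx [-12.1 -11.9  10.5] sy [84.4 87.6 97. ]
86 33 sx [-12.3 -11.7  10.7] sy [83.7 89.2 95.5]
88 77 sx [-12.   -1.9  10.7] sy [80.2 85.7 93.8]
90 159 sx [-11.9  -8.1  12.2] sy [80.7 87.8 96.8]
92 82 sx [-12.   -9.7  12.2] sy [85.7 91.9 97.2]
w4 477
{60: 0, 61: 1, 62: 0, 63: 0, 64: 0, 65: 0, 66: 0, 67: 0, 68: 0, 69: 5, 70: 2, 71: 7, 72: 31, 73: 27, 74: 15, 75: 6, 76: 11, 77: 4, 78: 7, 79: 11, 80: 7, 81: 6, 82: 4, 83: 14, 84: 10, 85: 8, 86: 10, 87: 13, 88: 21, 89: 57, 90: 54, 91: 86
[... 872 characters left out ...]
87: 36, 88: 33, 89: 34, 90: 59, 91: 119, 92: 40, 93: 2, 94: 0}
68 25 sx [-11.1   1.2  12.7] sy [97.7 98.1 98.7]
70 63 sx [-11.1   1.   13.3] sy [97.6 98.5 99.3]
72 66 sx [-11.7   0.9  13.1] sy [97.3 98.4 99.1]
74 64 sx [-11.3   0.4  12.6] sy [97.7 98.4 99.2]
76 66 sx [-11.9  -0.4  12.1] sy [97.7 98.4 99.3]
78 72 sx [-11.8  -0.1  12.6] sy [97.3 98.4 99.1]
80 68 sx [-11.   -0.9  12.2] sy [97.4 98.5 99. ]
82 66 sx [-11.8   2.4  12.6] sy [97.4 98.4 99.1]
84 74 sx [-11.8   0.4  13.4] sy [97.3 98.4 99.2]
86 76 sx [-11.3  -0.7  11.3] sy [97.3 98.3 99.2]
88 67 sx [-11.6   1.1  13. ] sy [97.4 98.3 98.9]
90 178 sx [-11.4  -2.4  12.8] sy [88.4 97.3 98.9]
92 42 sx [-10.5  -0.4  12.7] sy [88.3 96.7 99.1]
```

After loading, the blade top is at z ≈ 84.8, having dropped about 20.4 mm. The lower lip's top is ≈ 72.8 and the upper lip's top ≈ 89.7, so the window's middle is ≈ 79.9 and the pointer centre ≈ 83.8, about +4 mm. Adding the small weight would put it near −6, so the large weight alone is right. On to the gauge.

```bash
python3 - <<'E'
from h import *
want([515,-200,360],Rz(99,0))
E
```

```text
rv [0.001, -0.002, -0.315] shift [-319.6, -18.6, 2.3] t 6.35 pos [583.7 112.6 363. ] F [ 0.2 -0.4 -1. ]
```

step_arm --targets '[[[0,0,-0.15],[-50,-10,0],70],[[0,0,-0.315],[-100,-18,0],70],[[0,0,-0.315],[-150,-18,0],70],[[0,0,-0.315],[-200,-18,0],70],[[0,0,-0.315],[-250,-18,0],70]]'

```text
clock: 6.85
tcp_pos: [528.6, -126.9, 362.7]
tcp_rot: [0.65, 0.76, 0.001, 0.0]
wrist_force: [1.0, -0.7, -0.4]
finger_gap: 0.735
```

step_arm --targets '[[[0,0,0],[-40,20,0],60],[[0,0,0],[-68,20,0],60],[[0,0,0],[-68,20,0],60],[[0,0,0],[-68,20,0],60],[[0,0,0],[-68,20,0],60]]'

```text
clock: 7.35
tcp_pos: [559.1, -188.3, 362.0]
tcp_rot: [0.649, 0.76, 0.001, -0.0]
wrist_force: [0.7, -0.1, -0.6]
finger_gap: 0.633
```

```bash
python3 - <<'E'
from h import *
want([515,-200,360],Rz(99,0))
grab('wrist','w5'); u,v=proj('w5',[520,-180,60]); print(u,v)
save('w5','w5',(120,0,520,300),2)
E
```

```text
rv [0.001, -0.002, 0.0] shift [-4.6, -45.4, 2.0] t 7.35 pos [ 559.1 -188.3  362. ] F [ 0.7 -0.1 -0.6]
272.7872464111115 220.6448342498782
```

View pics/w5.png

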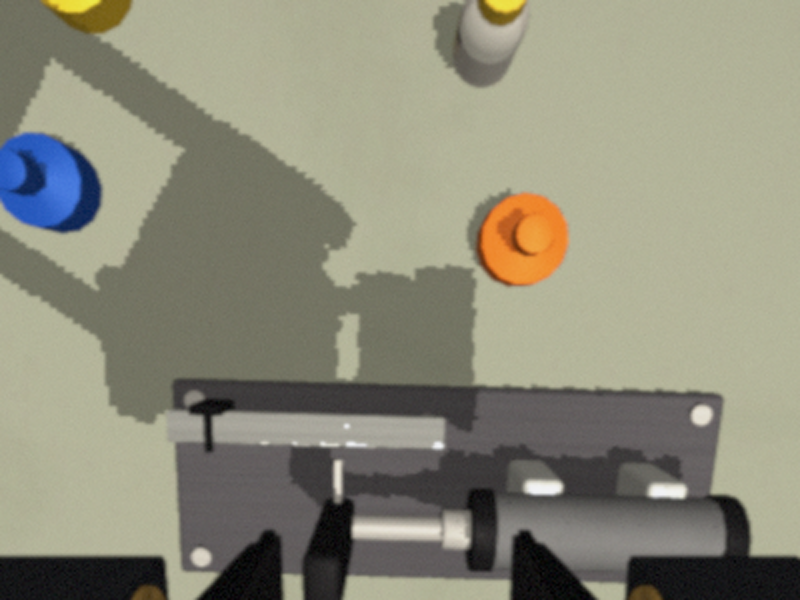

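```bash
python3 - <<'E'
from h import *
np.set_printoptions(precision=1,suppress=True)
for n,(u,v) in dict(clip=(224,222),clipmid=(224,215),ptr=(289,233),ptr2=(289,245),rodnear=(303,263),rodfar=(338,264),rul1=(210,213),rul2=(335,215),htop=(282,282),htop2=(283,290),tube=(420,268),tube2=(380,268)).items():
    print(n,px('w5',u,v,1),pz('w5',u,v,52.5))
E
```

```text
clip [ 478.6 -189.    53.5] [ 478.3 -189.2   52.5]
clipmid [ 478.  -183.    53.4] [ 477.8 -183.2   52.5]
ptr [ 534.3 -190.2   51.9] [ 534.4 -190.1   52.5]
ptr2 [ 535.8 -200.8   52. ] [ 535.8 -200.6   52.5]
rodnear [ 550.2 -213.8   55.9] [ 550.2 -214.9   52.5]
rodfar [ 580.3 -209.8   56.3] [ 580.7 -211.    52.5]
rul1 [ 463.1 -185.4   42.8] [ 465.9 -183.3   52.5]
rul2 [ 571.5 -170.    43. ] [ 570.8 -168.4   52.5]
htop [ 537.6 -209.3  119.1] [ 534.4 -235.3   52.5]
htop2 [ 539.  -214.9  119.3] [ 536.2 -242.7   52.5]
tube [ 647.5 -199.2   67.2] [ 652.8 -203.3   52.5]
tube2 [ 588.1 -171.7  176.2] [ 618.  -208.8   52.5]
```

In this view the clip tip is at (478.3,-189.2), px (224,222), and the pointer at (534.4,-190.1), px (289,233). That is about 55 mm of draw along the gauge's x (heading ≈ 8°), with the handle's centre near (538.5,-218).

```bash
python3 - <<'E'
from h import *
want([538.5,-218,330],Rz(98,0))
E
```

```text
rv [0.001, -0.002, 0.018] shift [-26.4, -25.0, 32.0] t 7.4 pos [ 559.  -188.   362.1] F [-0.7  0.5  0.3]
```

step_arm --targets '[[[0,0,0.018],[-26.5,-25,0],60],[[0,0,0.018],[-26.5,-25,32],60],[[0,0,0.018],[-26.5,-25,32],60],[[0,0,0.018],[-26.5,-25,32],60],[[0,0,0.018],[-26.5,-25,32],60]]'

```text
clock: 7.9
tcp_pos: [538.9, -218.4, 331.5]
tcp_rot: [0.656, 0.755, 0.001, 0.001]
wrist_force: [-0.7, 0.4, 0.8]
finger_gap: 0.629
```

```bash
python3 - <<'E'
from h import *
want([538.5,-218,273],Rz(98,0))
E
```

```text
rv [0.003, -0.001, 0.0] shift [0.4, -0.5, 58.5] t 7.9 pos [ 538.9 -218.4  331.5] F [-0.7  0.4  0.8]
```

step_arm --targets '[[[0,0,0],[0,0,20],60],[[0,0,0],[0,0,40],60],[[0,0,0],[0,0,58],60],[[0,0,0],[0,0,58],60],[[0,0,0],[0,0,58],8]]' --grip_force 35

```text
clock: 8.4
tcp_pos: [539.0, -218.7, 273.3]
tcp_rot: [0.656, 0.755, 0.001, 0.0]
wrist_force: [-0.1, -0.8, -0.2]
finger_gap: 0.586
```

step_arm --targets '[[[0,0,0],[0,0,0],8],[[0,0,0],[0,0,0],8],[[0,0,0],[0,0,0],8],[[0,0,0],[0,0,0],8],[[0,0,0],[0,0,0],8]]'

```text
clock: 8.9
tcp_pos: [538.5, -219.0, 272.4]
tcp_rot: [0.657, 0.754, 0.001, -0.0]
wrist_force: [-0.5, 0.5, 0.1]
finger_gap: 0.179
```

```bash
python3 - <<'E'
from h import *
want([538.5,-218,273],Rz(98,0)); print(robot.sense()['finger_gap']*95.1, robot.sense()['torque'])
E
```

```text
rv [0.002, -0.001, -0.001] shift [1.0, 0.2, -0.6] t 8.9 pos [ 538.5 -219.   272.4] F [-0.5  0.5  0.1]
17.061152818787892 [-0.02837404  0.06285749  0.00810711]
```

step_arm --targets '[[[0,0,0],[0,0,0],8],[[0,0,0],[0,0,0],8],[[0,0,0],[0,-10,0],8],[[0,0,0],[0,-20,0],8],[[0,0,0],[0,-30,0],8]]'

```text
clock: 9.4
tcp_pos: [508.5, -222.9, 272.4]
tcp_rot: [0.657, 0.754, 0.002, 0.001]
wrist_force: [6.9, 2.9, -1.1]
finger_gap: 0.144
```

step_arm --targets '[[[0,0,0],[0,-10,0],8],[[0,0,0],[0,-18,0],8],[[0,0,0],[0,-24,0],8],[[0,0,0],[0,-24,0],8],[[0,0,0],[0,-24,0],8]]'

```text
clock: 9.9
tcp_pos: [484.9, -226.0, 272.4]
tcp_rot: [0.657, 0.754, 0.003, 0.001]
wrist_force: [8.0, 2.5, -1.9]
finger_gap: 0.146
```

```bash
python3 - <<'E'
from h import *
np.set_printoptions(precision=1,suppress=True)
want([538.5,-218,273],Rz(98,0)); print(robot.sense()['finger_gap']*95.1)
grab('wrist','w6'); 
P=[478,-187,52]; u,v=map(int,proj('w6',P)); print(u,v); x0,y0=max(0,u-100),max(0,v-90); print(x0,y0); save('w6','w6c',(x0,y0,x0+200,y0+150),4)
E
```

```text
rv [0.005, -0.002, -0.002] shift [0.6, 54.2, -0.3] t 9.9 pos [ 484.9 -226.   272.4] F [ 8.   2.5 -1.9]
13.847489165352819
313 203
213 113
```

View pics/w6c.png

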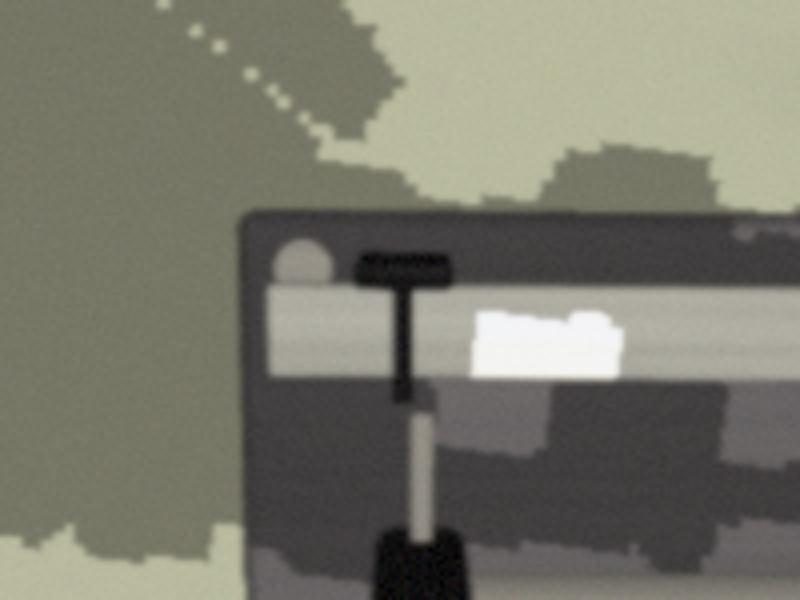

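The clip bar is at crop column 402 and the pointer at 421, or 4.75 px ≈ 2.7 mm still to draw.

step_arm --targets '[[[0,0,0],[0,-2.7,0],8],[[0,0,0],[0,-2.7,0],8],[[0,0,0],[0,-2.7,0],8],[[0,0,0],[0,-2.7,0],8],[[0,0,0],[0,-2.7,0],8]]'

```text
clock: 10.45
tcp_pos: [482.5, -226.4, 272.4]
tcp_rot: [0.657, 0.754, 0.003, 0.001]
wrist_force: [7.8, 3.0, -1.7]
finger_gap: 0.145
```

```bash
python3 - <<'E'
from h import *
np.set_printoptions(precision=1,suppress=True)
want([538.5,-218,273],Rz(98,0)); print(robot.sense()['finger_gap']*95.1)
grab('wrist','w7'); grab('top','t7'); grab('scene','s7')
a=load('w7')[0][170:260,270:370]; b=load('t7')[0][180:260,200:300]; c=load('s7')[0][260:370,190:300]
f=lambda i,w,h:cv2.resize(i[:,:,::-1],(w,h),interpolation=cv2.INTER_CUBIC)
cv2.imwrite('pics/fin.png',np.hstack([f(a,400,360),f(c,360,360)]))
im,d,K,T=load('t7'); print('pan floor',px('t7',254,205,1),px('t7',262,213,1))
E
```

```text
rv [0.005, -0.002, -0.002] shift [0.6, 56.6, -0.3] t 10.45 pos [ 482.5 -226.4  272.4] F [ 7.8  3.  -1.7]
13.794275902217038
pan floor [667.5 142.6  82.5] [632.4 116.1 131.8]
```

View pics/fin.png

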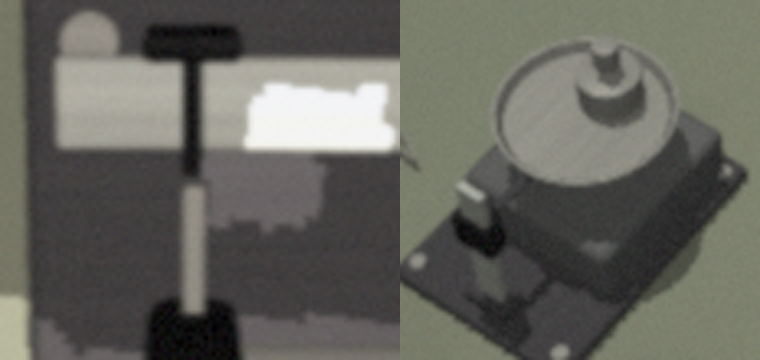

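The pointer (column 193) and clip (191) are in line to about 0.3 mm, and the large weight stands freely in the pan. Handing in.

```bash
python3 -c "
from rig import robot
print(robot.hand_in())"
```

```text
the job is handed in; nothing more can be done
None
```

I loaded the pan scale with the large 200 g weight alone, then drew the tube gauge's rod out to its clip. I handed in at about 10.5 s with the gripper still holding it there.

- **Pan:** After loading, the pointer sits about 4 mm above the middle of the clip's window (z ≈ 83.8 mm against ≈ 79.9 mm), inside the 6 mm limit. Adding the small weight would have put it near −6 mm, so I left it on the bench. This is the least certain check: my depth readings of the clip scatter by about 1 mm, so the margin is only about 1–2 mm. I did not take a level side view to confirm it. The last scene picture shows the weight standing freely in the pan.
- **Gauge:** The last close picture shows the rod's pointer in line with the clip tip to about 0.3 mm. The rod is drawn out about 56 mm. The fingers are closed on the handle at 13.8 mm with 35 N set, and the wrist feels about 8.4 N of spring pull.
- **Surroundings:** Neither clip looked shifted in the last pictures. The arm's path kept clear of the bottles and dish, but I did not measure them again at the end.

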